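Stamp a wooden jar tag with the spring stamp

TASK

Stamp the loose wooden tag with the spring stamp standing on the plank: draw its black knob straight up just until the catch holds it by itself (feel for the catch and for the rubber stop close behind it, and do not haul on that stop), let go, and slide the tag, plain end first, along the channel fully home against the end stop under the raised die. Let go of the tag and press the red paddle down to trip the catch, so that the die flies down on the tag by its spring alone, then clear the paddle. The die must never snap down while the tag is not home under it, and the other things on the plank stay where they are.

Things in the scene. Friction and masses are not known exactly. Their poses are not given: they have to be found in the camera images.
- stamp: spring stamp, dark green bench tool fixed on the plank. Origin on the plank under the striker's axis; x along the tag channel, away from its open mouth; y left of that; z up. Base x -62 to 45, y -75 to 45, 14 mm high; column 36 x 30 mm at y -58, to z 96; arm and spring barrel round the axis, z 59 to 96. A brass die, 18 mm wide, hangs on the axis; at the start it is pressed on the anvil
- channel_end (a point): centre of the channel floor at the face of its end stop, 22 mm beyond the striker's axis, 20 mm above the plank; axes as the stamp's. Floor (steel anvil) from 82 mm before to 1 mm past this point; steel rails on both sides, 7 mm high, 35 mm apart, 53 mm long
- channel_mouth (a point): middle of the channel's open mouth at floor height, 69 mm before channel_end; here the flared lead-ins are 43 mm apart, narrowing to 35 mm after 17 mm. The floor begins 13 mm before it
- striker: the sprung striker: brass die, 12 mm rod and black ribbed pull knob (28 mm diameter, 28 mm tall, underside 198 mm above the origin). Origin: at stamp's origin when the die is on the bare anvil, and above it by as much as the striker is raised; same axes. The knob is pinched from above and pulled straight up. Under the knob only rod, down to the yoke (44 x 20 mm, top 158 to 182 mm above the plank)
- knob_mid (a point): centre of the black knob, on the striker's axis, 212 mm above the plank with the die on the anvil. The pull needed is 6 N there plus 0.14 N per mm raised (and 1 to 2 N as it passes the catch). The catch snaps in at 26 to 50 mm raised, by the unknown setting of the aluminium carriage clamped over the barrel, which carries catch, yoke, rubber stop and paddle. Eased down after that, it stays up
- die_face (a point): centre of the die's flat underside, on the striker's axis: at the anvil's height (20 mm above the plank) at the start, 9 mm higher when it rests on the tag, 26 to 50 mm higher when caught
- bumper (a joint): squash in m of the rubber draw stop under the carriage's yoke: 0 when untouched. A cross pin in the striker's rod meets it 1.5 mm after the catch has snapped in; it takes 8 N per mm (on top of the striker's own pull), and 1.5 mm of squash (12 N) is too much
- trip (a joint): angle of the trip pawl in rad: 0 at rest, grows as the paddle is pressed down, 0.3 at most, springs back (to 0.05 or less with the die on the tag). The red paddle, 24 x 26 mm, lies flat at x 0, y 80 mm in the stamp's frame (y 67 to 93), top 97 to 121 mm above the plank by the unknown setting; it turns about y 20. About 3 to 6 N on its middle, 6 to 12 mm down, trips the caught striker
- tag_mid (a point): centre of the loose wooden tag, a flat bar 120 x 32 x 9 mm, 20 to 45 g, lying flat on the plank; x along its length towards the plain end, the end with the small brass-ringed cord hole is at x -50 mm; z up.
- tag_tip (a point): middle of the lower edge of the tag's plain end, 60 mm from tag_mid along x and 4.5 mm below it; home, it lies at channel_end, and the tag's holed end sticks out of the channel 98 mm before the striker's axis
- canister: aluminium tea canister with a push-button lid, 87 mm diameter, 124 mm tall; origin under its centre; leave alone
- bowl_low: stoneware matcha bowl, 120 mm diameter, 72 mm tall, upright; origin under its centre; leave alone
- bowl_top: second bowl turned over on the first, rim to rim, top 144 mm above the plank; origin at the centre of its rim; leave alone
- whisk_rest: green ceramic whisk rest, 54 mm diameter, 60 mm tall; origin under its centre; leave alone
- whisk: bamboo whisk sitting over the whisk rest, 54 mm diameter, top 117 mm above the plank; origin where it sits on the rest's top; leave alone
- tag: the same wooden tag; origin at the centre of its underside, 4.5 mm below tag_mid, same axes

How it is judged:
By the outcome, as a careful person would: the job done as asked, in the order asked, and still so for the second after the job is handed in, with the robot touching nothing.
It also fails if it takes over 69 s, if anything falls off the work surface, if the arm or the gripper's body presses on something with over 40 N, if the wrist force passes 120 N, or if a joint passes its speed limit or range.

ROBOT

A 6-joint arm with a two-finger parallel gripper is mounted at the origin on the work surface. World frame = base frame: x ahead of the robot, y to its left, z up, the work surface at z = 0. Lengths are in m, angles in degrees, forces in N, time in s.
With the tool pointing down it reaches from about 0.375 to 0.925 m from the base axis. Payload 5.7 kg.
Tool frame: the origin (TCP) lies at the very end of the fingers, on their centre line; the grasp point (between the pads) lies 19 mm behind it; z points along the fingers, y is the line along which they close (so a half turn about z gives the same grasp; the last joint's range is limited). The gripper opens to 88 mm and grips with 3 to 60 N. Pads are 20 mm wide; open, the fingers measure 115 mm over their backs; the gripper's body (75 mm by 178 mm) begins 61 mm behind the grasp point.
Start: joints at [-78.329, 20.558, 86.54, -0, 72.909, -6.595], TCP at [0.188, -0.57, 0.185] pointing down, gripper open.
Joint ranges: [-170.27, 170.27], [-57.76, 135], [12.27, 136.19], [-55.21, 235.2], [11.17, 155.16], [-170.74, 170.74]. Speed limits (degrees/s): [136.94, 136.94, 180, 180, 180, 180].

INTERFACE

Orientations are given as a 3x3 rotation matrix whose columns are the frame's x, y, z axes.
In Python, from workcell import observe, grab_frame, get_calibration, sign_off gives the robot as it stands. The module is installed in compiled form; this text tells all that it offers.
- The arm moves only by the tool jog_arm, never from a script. Its argument "commands" is a list of rows, each a list of 3 entries, a list of its own where there are three numbers: the closure, from -1 (fully open) to 1 (shut), then the shift along the tool's x, y, z in cm, then the turn about the tool's z in degrees. A call has 1 to 20 rows; each row shifts and turns the commanded pose from where the row before left it, along the tool's axes as they then stand; what a row does not reach is not made up. A row lasts 1/10 s, in which the tool goes at most 50 mm and 8.59 degrees, less where a joint would pass 70% of its speed; a pose out of reach is approached as far as the arm can. A call is refused whole if a number of a shift passes 5 or a number of a turn 8.59, either way. A call with a gripper value outside its range is refused whole. The fingers move at their own pace and stop on an object; "squeeze" is the grip in N (left out, the last holds). Time passes only in rows, so rows that do not move let the fingers close. It gives the time, the measured TCP pose, the force, the opening and the grip force at its end, in the units of the state.
- observe(): the state, without advancing time (a new reading comes with each control period).
- grab_frame(name): name is "scene" or "top" or "wrist"; returns the picture (420x560x3 uint8, blue, green, red); there is no depth.
- get_calibration(name): a dict with "K" (3x3 intrinsics, pixels), "R" (3x3) and "t" (3): a world point X has camera coordinates R X + t. Camera axes: x right, y down, z forward; pixel columns grow to the right and rows downward; lengths in m; the calibration is good to about 2 mm. A picture is of the moment at which its call begins: read the wrist's pose just before it. get_calibration takes no time and is no camera call; for the wrist camera it gives the pose at the moment of the call.
- sign_off(): hands the job in; it is judged then, once.
The state is a dict: "t": time; "qpos": joint angles; "dq": joint speeds; "tau": joint torques, N m; "tcp_pos": TCP position; "ee_rot": TCP orientation; "ft_force": force on the tool from outside, world axes, zero at the start; "ft_torque": the same for the moment, N m; "grip_width": finger opening in m; "grip_force": force on a finger pad.
Only numpy, scipy, OpenCV 4.12 (cv2) and the standard library are available. Lean on these libraries where they do the work, as an engineer would, in place of code of your own. Each camera call takes 0.05 s, during which the arm holds its last target. There are 200 camera calls.

## Working session

There is one attempt and no reset: what is moved stays moved. The work goes in short steps, Python scripts to look and compute and a tool call to move; the robot and the scene stay as the last step left them, time stands still between calls to the robot, and variables do not carry over. Pictures are saved under pics/ and viewed, at most 10 in all, crops included, and the job is handed in when it is done.

Besides the shell and the picture viewer there is one more tool, called after "Call:" as name([rows], argument=value, ...), one row to a line, values as JSON. jog_arm: Moves the arm, as the interface text tells. Its arguments: {"type":"object","properties":{"commands":{"type":"array"},"squeeze":{"type":"number"}},"required":["commands"]}

```bash
mkdir -p pics; python3 - <<'E'
from workcell import *
import cv2,numpy as np
s=observe();print(s)
a=grab_frame("scene");b=grab_frame("top")
cv2.imwrite("pics/s0.png",a);cv2.imwrite("pics/t0.png",b)
for n in("scene","top","wrist"):print(n,get_calibration(n))
E
```

```text
{'t': 0.0, 'qpos': array([-7.83295997e+01,  2.05984021e+01,  8.65982569e+01, -1.02790799e-03,
        7.29096683e+01, -6.59579425e+00]), 'dq': array([-0.02268537, -0.0470722 , -0.05460883, -0.20045544,  0.00108723,
       -0.00879205]), 'tau': array([ 1.39403151e-04, -5.15376127e+01, -2.70725888e+01,  6.71880436e-02,
        3.50801647e-02, -1.80038764e-04]), 'tcp_pos': array([ 0.18787893, -0.56902006,  0.18440968]), 'ee_rot': array([[ 9.49608954e-01,  3.13436884e-01, -3.92179268e-04],
       [ 3.13437068e-01, -9.49607242e-01,  1.81392733e-03],
       [ 1.96135458e-04, -1.84544516e-03, -9.99998278e-01]]), 'ft_force': array([ 0.09919006,  0.76719989, -0.25698144]), 'ft_torque': array([-0.01769208,  0.00912673, -0.00946442]), 'grip_force': 0.0, 'grip_width': 0.08771636559678207}
scene {'K': array([[495.6333627 ,   0.        , 284.50645189],
       [  0.        , 495.6333627 , 212.13921871],
       [  0.        ,   0.        ,   1.        ]]), 'R': array([[ 0.88035862,  0.47380896,  0.02176635],
       [ 0.28878729, -0.49904584, -0.81704049],
       [-0.3762587 ,  0.72557448, -0.57616931]]), 't': array([-0.54402445, -0.01450827,  1.94230912])}
top {'K': array([[394.02566767,   0.        , 273.98362909],
       [  0.        , 394.02566767, 207.96647866],
       [  0.        ,   0.        ,   1.        ]]), 'R': array([[ 0.06002803, -0.99817102,  0.00715932],
       [-0.97057248, -0.06004095, -0.23320406],
       [ 0.23320739,  0.00705014, -0.97240146]]), 't': array([-0.02659477,  0.63923662,  1.07905328])}
wrist {'K': array([[370.74506889,   0.        , 276.97449124],
       [  0.        , 370.74506889, 204.74965908],
       [  0.        ,   0.        ,   1.        ]]), 'R': array([[ 0.31403966, -0.94940719, -0.00225208],
       [-0.91409165, -0.30299745,  0.26949769],
       [-0.25654542, -0.08257435, -0.9629984 ]]), 't': array([-0.5979807 , -0.03255068,  0.39064626])}
```

View pics/s0.png

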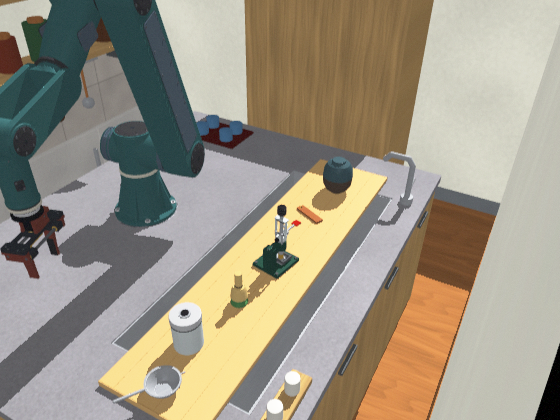

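View pics/t0.png

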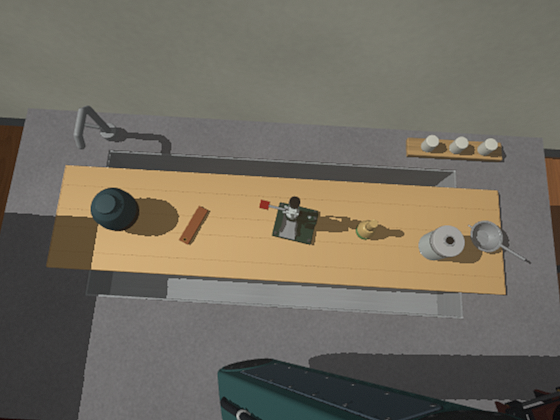

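The scene view shows the stamp at about (278,250), with its knob at (282,210), the red paddle at (296,223) and the tag at (309,214). In the top view the knob is at (294,201), the paddle at (264,204) and the tag at (195,225). I'll zoom in on both.

```bash
python3 - <<'E'
import cv2,numpy as np
a=cv2.imread("pics/s0.png");b=cv2.imread("pics/t0.png")
A=cv2.resize(a[195:285,240:340],None,fx=4,fy=4,interpolation=cv2.INTER_CUBIC)
B=cv2.resize(b[185:265,160:330],None,fx=4,fy=4,interpolation=cv2.INTER_CUBIC)
A=np.pad(A,((0,0),(0,0),(0,0)))
cv2.imwrite("pics/c0.png",B);cv2.imwrite("pics/c1.png",A)
for n,i in(("s",a),("t",b)):
  h=cv2.cvtColor(i,cv2.COLOR_BGR2HSV)
  red=((h[...,0]<5)|(h[...,0]>175))&(h[...,1]>180)&(h[...,2]>120)
  tag=(h[...,0]<14)&(h[...,0]>=4)&(h[...,1]>140)&(h[...,2]>90)
  for m,k in((red,"red"),(tag,"tag")):
    cs,_=cv2.findContours(m.astype(np.uint8),cv2.RETR_EXTERNAL,cv2.CHAIN_APPROX_NONE)
    for c in cs:
      if 25<cv2.contourArea(c)<1500: print(n,k,cv2.contourArea(c),cv2.minAreaRect(c),cv2.boxPoints(cv2.minAreaRect(c)).round(1).tolist())
E
```

```text
s tag 79.0 ((366.0, 414.5), (26.0, 9.0), -0.0) [[353.0, 419.0], [353.0, 410.0], [379.0, 410.0], [379.0, 419.0]]
s tag 136.5 ((309.12567138671875, 213.82945251464844), (26.439725875854492, 6.609931945800781), 36.38435363769531) [[296.5, 208.60000610351562], [300.3999938964844, 203.3000030517578], [321.70001220703125, 219.0], [317.79998779296875, 224.3000030517578]]
s tag 57.0 ((5.0, 36.0), (8.0, 10.0), 90.0) [[-0.0, 32.0], [10.0, 32.0], [10.0, 40.0], [0.0, 40.0]]
s tag 48.5 ((34.5, 19.5), (5.0, 15.0), 90.0) [[27.0, 17.0], [42.0, 17.0], [42.0, 22.0], [27.0, 22.0]]
t red 42.5 ((263.8653869628906, 204.17308044433594), (7.648529052734375, 7.0601806640625), 11.309932708740234) [[259.3999938964844, 206.89999389648438], [260.79998779296875, 200.0], [268.29998779296875, 201.5], [266.8999938964844, 208.39999389648438]]
t tag 345.0 ((193.19171142578125, 224.52850341796875), (10.077418327331543, 39.1579704284668), 30.256441116333008) [[179.0, 238.89999389648438], [198.6999969482422, 205.10000610351562], [207.39999389648438, 210.1999969482422], [187.6999969482422, 244.0]]
t tag 496.0 ((552.5, 181.5), (47.0, 13.0), 90.0) [[546.0, 158.0], [559.0, 158.0], [559.0, 205.0], [546.0, 205.0]]
```

View pics/c0.png

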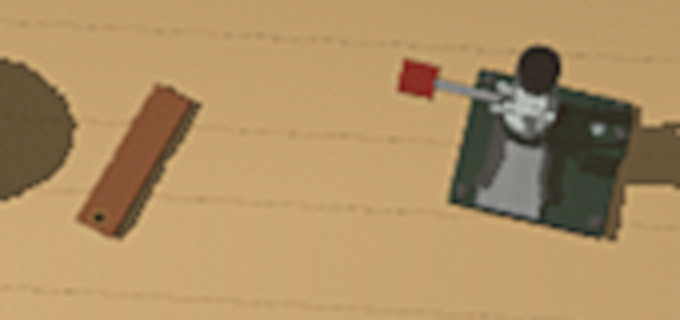

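View pics/c1.png

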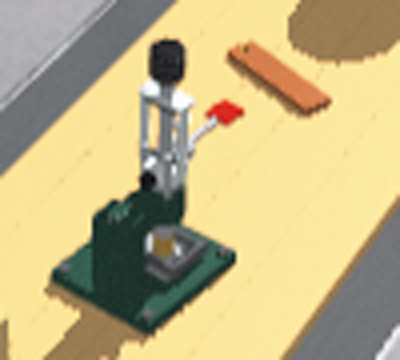

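The top crop shows the tag with its holed end at (185,239) and plain end at (204,208), so it points away from the robot. The channel mouth faces the robot, the paddle is at (264.5,204.5) and the knob at (294.8,201.5). The scene crop puts the knob at (282,210) and the paddle at (296.5,223). Next I'll triangulate these.

```bash
cat > h.py <<'E'
from workcell import *
import cv2,numpy as np
C={n:get_calibration(n) for n in("scene","top")}
def ray(c,uv):
    d=c["R"].T@np.linalg.solve(c["K"],[uv[0],uv[1],1.]);return -c["R"].T@c["t"],d/np.linalg.norm(d)
def plane(c,uv,z):
    o,d=ray(c,uv);return o+d*(z-o[2])/d[2]
def tri(l):
    A=np.zeros((3,3));b=np.zeros(3);R=[]
    for c,uv in l:
        o,d=ray(c,uv);P=np.eye(3)-np.outer(d,d);A+=P;b+=P@o;R.append((o,P))
    x=np.linalg.solve(A,b);return x,[float(np.linalg.norm(P@(x-o))) for o,P in R]
def proj(c,X):
    p=c["K"]@(c["R"]@np.asarray(X,float)+c["t"]);return p[:2]/p[2]
E
python3 - <<'E'
from h import *
S,T=C["scene"],C["top"]
for n,a,b in(("tag",(309.1,213.5),(193.6,225)),("tag2",(309.1,213.0),(193.2,224.5)),("knob",(282,210),(294.5,201.5)),("pad",(296.5,223),(264.3,204.6))):
    print(n,tri([(S,a),(T,b)]))
E
```

```text
tag (array([0.58521425, 0.25318816, 0.0274167 ]), [0.0021210933925702724, 0.0021210933925702945])
tag2 (array([0.58563043, 0.25361064, 0.02986349]), [0.001415959583193201, 0.0014159595831929554])
knob (array([ 0.62278373, -0.03883577,  0.23393814]), [0.0012729606458874337, 0.0012729606458871962])
pad (array([0.6351864 , 0.04081909, 0.13673736]), [0.0026102357453630424, 0.002610235745363017])
```

Call:
jog_arm([
  [-1, [2.77, -2.61, -0.88], 0],
  [-1, [2.77, -2.61, -0.88], 0],
  [-1, [2.77, -2.61, -0.88], 0],
  [-1, [2.77, -2.61, -0.88], 0],
  [-1, [2.77, -2.61, -0.88], 0],
  [-1, [2.77, -2.61, -0.88], 0],
  [-1, [2.77, -2.61, -0.88], 0],
  [-1, [2.77, -2.61, -0.88], 0],
  [-1, [2.77, -2.61, -0.88], 0],
  [-1, [2.77, -2.61, -0.88], 0],
  [-1, [2.77, -2.61, -0.88], 0],
  [-1, [2.77, -2.61, -0.88], 0],
  [-1, [2.77, -2.61, -0.88], 0],
  [-1, [2.77, -2.61, -0.88], 0],
  [-1, [2.77, -2.61, -0.88], 0],
  [-1, [2.77, -2.61, -0.88], 0],
  [-1, [2.77, -2.61, -0.88], 0],
  [-1, [2.77, -2.61, -0.88], 0],
  [-1, [2.77, -2.61, -0.88], 0],
  [-1, [2.77, -2.61, -0.88], 0],
])

```text
t: 2.1
tcp_pos: [0.5507, 0.1011, 0.3612]
ee_rot: [[0.95, 0.314, -0.001], [0.314, -0.95, -0.0], [-0.001, -0.0, -1.0]]
ft_force: [-0.2, 0.7, -0.2]
grip_width: 0.0878
grip_force: 0.0
```

Call:
jog_arm([
  [-1, [0, 0, 0], -8.5],
  [-1, [0, 0, 0], -8.5],
  [-1, [0, 0, 0], -8.5],
  [-1, [0, 0, 0], -8.5],
  [-1, [0, 0, 0], -8.5],
  [-1, [0, 0, 0], -8.5],
  [-1, [0, 0, 0], -8.5],
  [-1, [0, 0, 0], -8.5],
  [-1, [0, 0, 0], -8.5],
  [-1, [0, 0, 0], -8.5],
  [-1, [0, 0, 0], -8.5],
  [-1, [0, 0, 0], -8.5],
  [-1, [0, 0, 0], -8.5],
  [-1, [0, 0, 0], -8.5],
  [-1, [0, 0, 0], -8.5],
  [-1, [0, 0, 0], -8.5],
  [-1, [0, 0, 0], -8.5],
  [-1, [0, 0, 0], -8.5],
  [-1, [0, 0, 0], 0],
])

```text
t: 4.0
tcp_pos: [0.5502, 0.0995, 0.3608]
ee_rot: [[-0.989, 0.151, -0.001], [0.151, 0.989, 0.0], [0.001, -0.0, -1.0]]
ft_force: [-0.0, 0.0, -0.1]
grip_width: 0.0876
grip_force: 0.0
```

```bash
python3 - <<'E'
from h import *
import pickle
s=observe();w=get_calibration("wrist");a=grab_frame("wrist");pickle.dump(w,open("w1.pkl","wb"))
print(s["t"],s["tcp_pos"],s["ee_rot"].round(3),s["qpos"].round(1),s["ft_force"])
cv2.imwrite("pics/w1.png",a)
E
```

```text
4.0 [0.55021766 0.09953568 0.36082371] [[-0.989  0.151 -0.001]
 [ 0.151  0.989  0.   ]
 [ 0.001 -0.    -1.   ]] [  3.2  10.9  75.7   0.   93.4 -78.2] [-8.65978127e-06  3.45237791e-02 -7.86771327e-02]
```

View pics/w1.png

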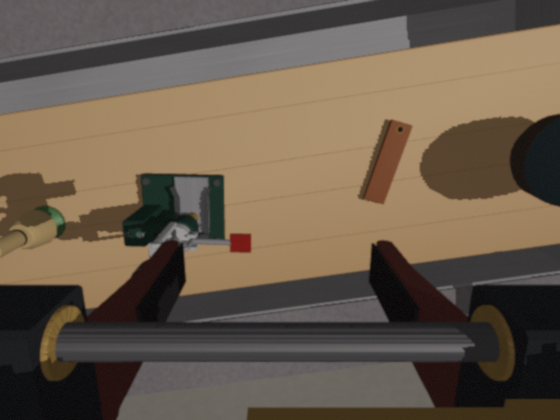

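The wrist view (up is towards the robot) shows the stamp base at about (140–225, 174–240), with its mouth-side edge at row 175. The paddle is at (241,243) and the tag at (387,160), with its hole at (400,129). The knob is hidden behind a finger. Now to measure.

```bash
python3 - <<'E'
from h import *
import pickle
w=pickle.load(open("w1.pkl","rb"));a=cv2.imread("pics/w1.png");h=cv2.cvtColor(a,cv2.COLOR_BGR2HSV)
def big(m,x0,x1,y0,y1):
    z=np.zeros(m.shape,np.uint8);z[y0:y1,x0:x1]=m[y0:y1,x0:x1]
    cs,_=cv2.findContours(z,cv2.RETR_EXTERNAL,cv2.CHAIN_APPROX_NONE);return max(cs,key=cv2.contourArea)
tag=big((h[...,0]<11)&(h[...,1]>150)&(h[...,2]>80),350,425,110,215)
red=big(((h[...,0]<5)|(h[...,0]>175))&(h[...,1]>180)&(h[...,2]>90),225,260,225,260)
rt=cv2.minAreaRect(tag);rr=cv2.minAreaRect(red);print(rt,rr)
T=C["top"];S=C["scene"]
print("tag tri",tri([(w,rt[0]),(T,(193.6,225)),(S,(309.1,213.3))]))
print("pad tri",tri([(w,rr[0]),(T,(264.3,204.6)),(S,(296.5,223))]))
zp=.021
B=np.array([plane(w,p,zp+.009) for p in cv2.boxPoints(rt)])
print(B.round(4),[np.linalg.norm(B[i]-B[i-1]).round(4) for i in range(4)],B.mean(0))
e=[B[i]-B[i-1] for i in range(4)];l=max(e,key=np.linalg.norm);print("tag yaw",np.degrees(np.arctan2(l[1],l[0])))
hole=plane(w,(400.5,129),zp+.009);print("hole",hole)
c=a[165:260,110:265];cv2.imwrite("pics/c2.png",cv2.resize(c,None,fx=5,fy=5,interpolation=cv2.INTER_CUBIC))
E
```

```text
((385.4607238769531, 164.94366455078125), (19.321086883544922, 75.33626556396484), 19.592281341552734) ((240.0, 243.0), (16.0, 18.0), 90.0)
tag tri (array([0.58619817, 0.25275521, 0.0293459 ]), [0.00202889616042978, 0.0032638944026247645, 0.0012800141180843807])
pad tri (array([0.63524198, 0.04145445, 0.1362781 ]), [0.0007772638330885336, 0.0029621075428031356, 0.0023126096731161177])
[[0.6312 0.218  0.03  ]
 [0.5341 0.262  0.03  ]
 [0.5469 0.2867 0.03  ]
 [0.6452 0.2438 0.03  ]] [np.float64(0.0293), np.float64(0.1066), np.float64(0.0278), np.float64(0.1072)] [0.58936005 0.25261582 0.03      ]
tag yaw -23.6008031618602
hole [0.54037043 0.27771406 0.03      ]
```

View pics/c2.png

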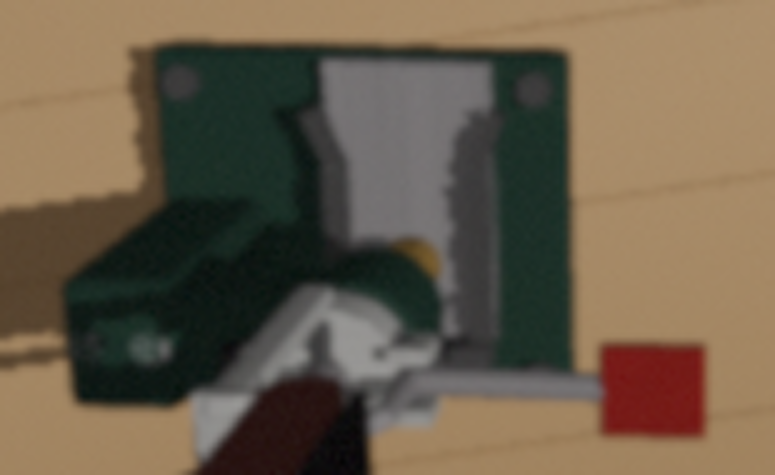

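The crop shows base corners at (142,174) and (223.6,175.4), the base's right edge down to (224.6,238), the channel opening upwards, and the paddle centred at (240.6,243).

```bash
python3 - <<'E'
from h import *
import pickle
w=pickle.load(open("w1.pkl","rb"));a=cv2.imread("pics/w1.png");h=cv2.cvtColor(a,cv2.COLOR_BGR2HSV)
z=np.zeros(a.shape[:2],np.uint8)
m=(h[...,0]<11)&(h[...,1]>110)&(h[...,2]>50)
z[110:215,350:425]=m[110:215,350:425]
cs,_=cv2.findContours(z,cv2.RETR_EXTERNAL,cv2.CHAIN_APPROX_NONE);c=max(cs,key=cv2.contourArea);r=cv2.minAreaRect(c)
for zp in(.018,.021,.024):
    print("zp",zp)
    B=np.array([plane(w,p,zp+.009) for p in cv2.boxPoints(r)]);e=[B[i]-B[i-1] for i in range(4)];l=max(e,key=np.linalg.norm)
    print("tag",B.mean(0).round(4),[round(float(np.linalg.norm(x)),4) for x in e],np.degrees(np.arctan2(l[1],l[0]))%180-180)
    P=plane(w,(142,174),zp+.014);Q=plane(w,(223.6,175.4),zp+.014);R=plane(w,(224.6,238),zp+.014)
    d=Q-P;yaw=np.arctan2(-d[0],d[1]);d2=R-Q
    print("base",P.round(4),Q.round(4),R.round(4),np.linalg.norm(d),np.linalg.norm(d2),"yaw",np.degrees(yaw),np.degrees(np.arctan2(d2[1],d2[0])))
    X=np.array([np.cos(yaw),np.sin(yaw),0]);Y=np.array([-X[1],X[0],0])
    print("origin",((P+Q)/2+62*.001*X+.015*Y).round(4))
    A=plane(w,(110+320/5,165+60/5),zp+.02);Bq=plane(w,(110+492/5,165+62/5),zp+.02)
    print("anvil edge mid->origin",((A+Bq)/2+.060*X).round(4),np.linalg.norm(A-Bq))
    print("pad->origin",(plane(w,(240.6,243),zp+.116)-.08*Y).round(4))
E
```

```text
zp 0.018
tag [0.5856 0.2552 0.027 ] [0.0311, 0.1167, 0.0294, 0.1174] -24.3467332463116
base [ 0.5481 -0.0961  0.032 ] [0.5678 0.0201 0.032 ] [0.6627 0.0035 0.032 ] 0.11781639438245699 0.09637404053326042 yaw -9.622643676962722 -9.926170650793908
origin [ 0.6216 -0.0336  0.032 ]
anvil edge mid->origin [ 0.6216 -0.0353  0.038 ] 0.049211886370952675
pad->origin [ 0.6231 -0.0363  0.134 ]
zp 0.021
tag [0.585  0.2544 0.03  ] [0.0309, 0.116, 0.0292, 0.1168] -24.34673324631163
base [ 0.5477 -0.0949  0.035 ] [0.5673 0.0206 0.035 ] [0.6617 0.0041 0.035 ] 0.11714697131060998 0.09582645115405519 yaw -9.622643676962731 -9.926170650793907
origin [ 0.6211 -0.0327  0.035 ]
anvil edge mid->origin [ 0.6211 -0.0345  0.041 ] 0.04892905442055569
pad->origin [ 0.6219 -0.0358  0.137 ]
zp 0.024
tag [0.5844 0.2536 0.033 ] [0.0307, 0.1154, 0.029, 0.1161] -24.34673324631163
base [ 0.5473 -0.0937  0.038 ] [0.5668 0.0211 0.038 ] [0.6606 0.0047 0.038 ] 0.11647754823876301 0.0952788617748502 yaw -9.62264367696268 -9.92617065079388
origin [ 0.6207 -0.0319  0.038 ]
anvil edge mid->origin [ 0.6206 -0.0337  0.044 ] 0.04864622247015871
pad->origin [ 0.6208 -0.0353  0.14  ]
```

Call:
jog_arm([
  [-1, [-2.29, -3.08, 0], 0],
  [-1, [-2.29, -3.08, 0], 0],
  [-1, [-2.29, -3.08, 0], 0],
  [-1, [-2.29, -3.08, 0], 1],
  [-1, [0, 0, 0], 0],
  [-1, [0, 0, 2], 0],
  [-1, [0, 0, 3], 0],
  [-1, [0, 0, 3], 0],
  [-1, [0, 0, 2.5], 0],
  [-1, [0, 0, 2], 0],
  [-1, [0, 0, 1], 0],
  [-1, [0, 0, 1], 0],
  [-1, [0, 0, 0], 0],
])

```text
t: 5.35
tcp_pos: [0.6217, -0.0357, 0.2154]
ee_rot: [[-0.985, 0.17, -0.002], [0.17, 0.985, 0.0], [0.002, 0.0, -1.0]]
ft_force: [-0.3, -0.1, 1.4]
grip_width: 0.0877
grip_force: 0.0
```

Call:
jog_arm([
  [0.2, [0, 0, 0], 0],
  [0.2, [0, 0, 0], 0],
  [0.2, [0, 0, 0], 0],
  [0.2, [0, 0, 0], 0],
  [0.2, [0, 0, 0], 0],
  [0.2, [0, 0, 0], 0],
], squeeze=5)

```text
t: 5.95
tcp_pos: [0.6224, -0.0361, 0.2164]
ee_rot: [[-0.986, 0.169, 0.0], [0.169, 0.986, 0.0], [-0.0, 0.0, -1.0]]
ft_force: [0.2, 0.0, -0.1]
grip_width: 0.0431
grip_force: 0.0
```

Call:
jog_arm([
  [1, [0, 0, 0], 0],
  [1, [0, 0, 0], 0],
  [1, [0, 0, 0], 0],
  [1, [0, 0, 0], 0],
  [1, [0, 0, 0], 0],
], squeeze=5)

```text
t: 6.45
tcp_pos: [0.6223, -0.0361, 0.2163]
ee_rot: [[-0.986, 0.169, -0.0], [0.169, 0.986, 0.0], [0.0, 0.0, -1.0]]
ft_force: [-0.5, -0.3, 0.5]
grip_width: 0.0036
grip_force: 0.0
```

```bash
python3 - <<'E'
from h import *
S=grab_frame("scene");T=grab_frame("top");W=grab_frame("wrist")
f=lambda i:cv2.resize(i,(400,300),interpolation=cv2.INTER_CUBIC)
o=np.zeros((600,800,3),np.uint8)
o[:300,:400]=f(S[165:255,220:340]);o[:300,400:]=f(T[165:255,235:355]);o[300:,:400]=f(W)
cv2.imwrite("pics/m1.png",o);s=observe();print(s["tcp_pos"],s["grip_width"])
print(proj(C["scene"],s["tcp_pos"]),proj(C["top"],s["tcp_pos"]),proj(get_calibration("wrist"),s["tcp_pos"]))
E
```

```text
[ 0.62234447 -0.03608784  0.21625146] 0.0005415234922523081
[281.79180963 214.22064346] [292.77175119 202.89067042] [274.89426813 234.97339803]
```

View pics/m1.png

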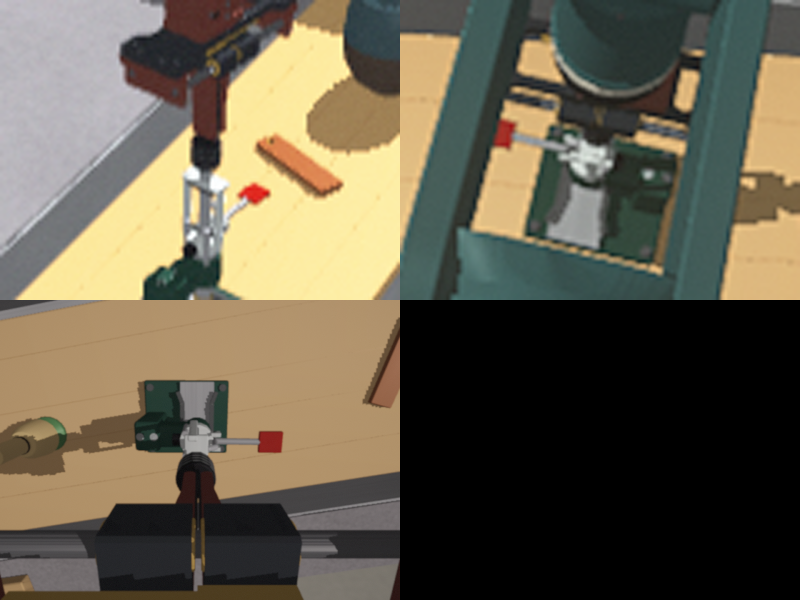

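The fingers look as if they stop at or above the knob, at roughly (196,470) in the wrist panel, with the knob just under or in front of them. A closer look should settle it.

```bash
python3 - <<'E'
from h import *
w=get_calibration("wrist");W=grab_frame("wrist");S=grab_frame("scene")
c=cv2.resize(W[170:300,210:340],(600,600),interpolation=cv2.INTER_CUBIC)
d=cv2.resize(S[180:230,274:290],(192,600),interpolation=cv2.INTER_CUBIC)
cv2.imwrite("pics/m2.png",np.hstack([c,d]))
R=lambda p:p.round(0).tolist()
for z in(.198,.206,.216,.226,.236,.246,.256):print(z,R(proj(w,(.622,-.036,z))),R(proj(w,(.608,-.034,z))),R(proj(C["scene"],(.622,-.036,z))))
E
```

```text
0.198 [275.0, 224.0] [274.0, 202.0] [282.0, 219.0]
0.206 [275.0, 228.0] [274.0, 206.0] [282.0, 217.0]
0.216 [275.0, 234.0] [274.0, 210.0] [282.0, 214.0]
0.226 [275.0, 241.0] [274.0, 216.0] [282.0, 212.0]
0.236 [275.0, 248.0] [274.0, 222.0] [282.0, 209.0]
0.246 [275.0, 255.0] [274.0, 228.0] [282.0, 206.0]
0.256 [275.0, 264.0] [274.0, 235.0] [282.0, 204.0]
```

View pics/m2.png

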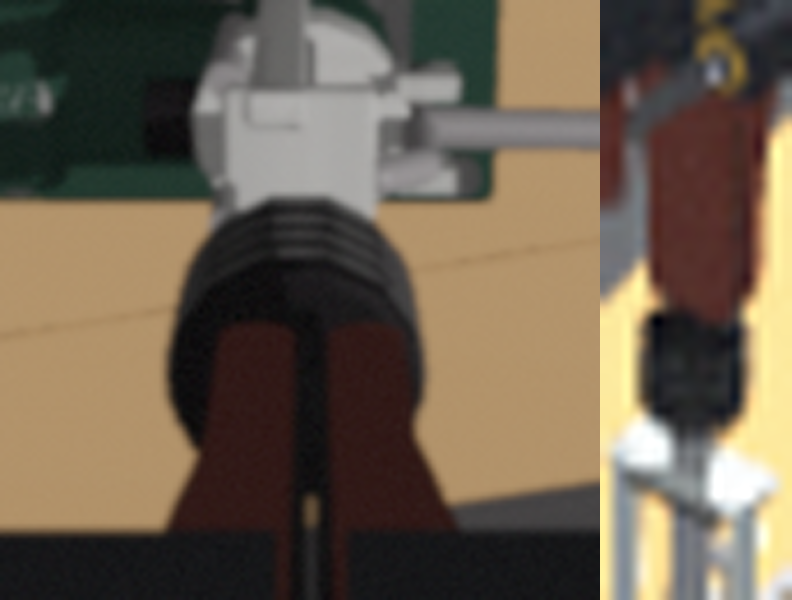

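The crop shows the brown fingertips ending at about row 240 on the knob's top face, and the scene view agrees. So the tips sit roughly 30 mm above the reported TCP and closed just over the knob. I'll confirm by touching the knob top gently.

Call:
jog_arm([
  [1, [0, 0, 0.15], 0],
  [1, [0, 0, 0.15], 0],
  [1, [0, 0, 0], 0],
])

```text
t: 7.0
tcp_pos: [0.6221, -0.0361, 0.2129]
ee_rot: [[-0.986, 0.169, -0.001], [0.169, 0.986, 0.0], [0.001, 0.0, -1.0]]
ft_force: [-1.0, 0.5, -0.5]
grip_width: 0.0004
grip_force: 0.0
```

```bash
python3 - <<'E'
from h import *
import pickle
s=observe();print(s["tcp_pos"],s["ft_force"],s["grip_width"])
w=pickle.load(open("w1.pkl","rb"))
T=np.array([.55022,.09954,.36082]);y=np.array([.151,.989,0]);x=np.array([-.989,.151,0])
for dz in(0,.02,.035):
  for dx in(0,.01):print(dz,dx,[proj(w,T+x*dx+k*y*.0438+[0,0,dz]).round(0).tolist() for k in(-1,1)])
a=cv2.imread("pics/w1.png");cv2.imwrite("pics/f.png",cv2.resize(np.clip(a[190:340,100:460].astype(float)*1.8,0,255).astype(np.uint8),(800,333)))
E
```

```text
[ 0.62211144 -0.03605069  0.21291788] [-1.00829825  0.52439172 -0.51658964] 0.0004099264147027307
0 0 [[198.0, 235.0], [352.0, 235.0]]
0 0.01 [[197.0, 218.0], [353.0, 218.0]]
0.02 0 [[190.0, 248.0], [359.0, 248.0]]
0.02 0.01 [[189.0, 230.0], [360.0, 230.0]]
0.035 0 [[183.0, 260.0], [366.0, 260.0]]
0.035 0.01 [[182.0, 241.0], [367.0, 241.0]]
```

View pics/f.png

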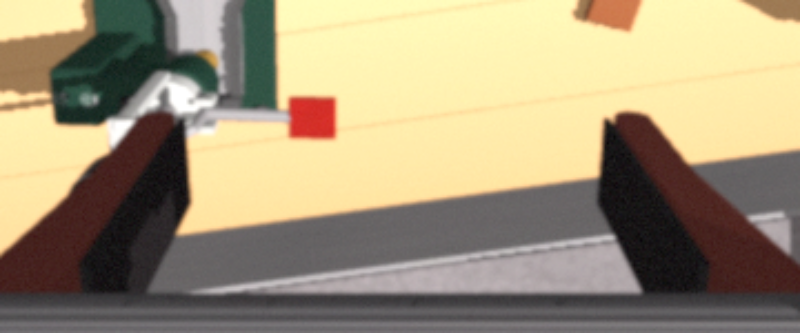

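The front inner tip corners at (183,243) and (372,244) match points 35 mm above the reported TCP, so the true fingertips are about 35 mm short of it. I'll use that offset: open, go 28 mm lower, and close. The opening will tell me whether I have the knob (28 mm).

Call:
jog_arm([
  [-0.6, [0, 0, 0], 0],
  [-0.6, [0, 0, 0], 0],
  [-0.6, [0, 0, 0], 0],
  [-0.6, [0, 0, 0], 0],
  [-0.6, [0, 0, 0], 0],
  [-0.6, [0, 0, 0], 0],
  [-0.6, [0, 0, 0], 0],
  [-0.6, [0, 0, 0], 0],
  [-0.6, [0, 0, 0], 0],
  [-0.6, [0, 0, 1], 0],
  [-0.6, [0, 0, 1], 0],
  [-0.6, [0, 0, 0.8], 0],
  [-0.6, [0, 0, 0], 0],
])

```text
t: 8.3
tcp_pos: [0.6209, -0.0359, 0.1831]
ee_rot: [[-0.986, 0.169, -0.004], [0.169, 0.986, 0.001], [0.004, 0.0, -1.0]]
ft_force: [-0.8, -0.1, -0.8]
grip_width: 0.0701
grip_force: 0.0
```

Call:
jog_arm([
  [1, [0, 0, 0], 0],
  [1, [0, 0, 0], 0],
  [1, [0, 0, 0], 0],
  [1, [0, 0, 0], 0],
  [1, [0, 0, 0], 0],
  [1, [0, 0, 0], 0],
  [1, [0, 0, 0], 0],
  [1, [0, 0, 0], 0],
], squeeze=6)

```text
t: 9.1
tcp_pos: [0.6222, -0.0378, 0.1855]
ee_rot: [[-0.986, 0.169, -0.0], [0.169, 0.986, -0.003], [-0.0, -0.003, -1.0]]
ft_force: [-0.2, -5.4, 1.3]
grip_width: 0.0276
grip_force: 6.0
```

The knob is gripped at 27.6 mm. The side load is −5.4 N in y, so I'll recentre, then firm up the grip.

Call:
jog_arm([
  [1, [0, -0.15, 0], 0],
  [1, [0, -0.15, 0], 0],
  [1, [0, 0, 0], 0],
  [1, [0, 0, 0], 0],
], squeeze=30)

```text
t: 9.5
tcp_pos: [0.6222, -0.0377, 0.1854]
ee_rot: [[-0.986, 0.169, 0.001], [0.169, 0.986, 0.002], [-0.0, 0.002, -1.0]]
ft_force: [1.2, 5.1, 1.9]
grip_width: 0.0276
grip_force: 30.0
```

Call:
jog_arm([
  [1, [0, 0.15, 0], 0],
  [1, [0, 0, -0.2], 0],
  [1, [0, 0, -0.2], 0],
  [1, [0, 0, -0.2], 0],
  [1, [0, 0, -0.2], 0],
  [1, [0, 0, -0.2], 0],
  [1, [0, 0, -0.2], 0],
  [1, [0, 0, -0.2], 0],
  [1, [0, 0, -0.2], 0],
  [1, [0, 0, -0.2], 0],
  [1, [0, 0, -0.2], 0],
  [1, [0, 0, 0], 0],
])

```text
t: 10.7
tcp_pos: [0.6221, -0.0377, 0.2055]
ee_rot: [[-0.986, 0.169, 0.0], [0.169, 0.986, -0.0], [-0.0, -0.0, -1.0]]
ft_force: [4.9, -1.0, -8.7]
grip_width: 0.0275
grip_force: 30.0
```

Call:
jog_arm([
  [1, [-0.12, 0, 0], 0],
  [1, [0, 0, -0.2], 0],
  [1, [0, 0, -0.2], 0],
  [1, [0, 0, -0.2], 0],
  [1, [0, 0, -0.2], 0],
  [1, [0, 0, -0.2], 0],
  [1, [0, 0, -0.2], 0],
  [1, [0, 0, -0.2], 0],
  [1, [0, 0, -0.2], 0],
  [1, [0, 0, 0], 0],
])

```text
t: 11.7
tcp_pos: [0.6222, -0.0377, 0.2211]
ee_rot: [[-0.986, 0.169, -0.002], [0.169, 0.986, 0.0], [0.002, -0.0, -1.0]]
ft_force: [-5.9, -2.0, -11.1]
grip_width: 0.0275
grip_force: 30.0
```

```bash
python3 - <<'E'
from h import *
s=observe();print(s["tcp_pos"],s["ft_force"])
T=grab_frame("top");S=grab_frame("scene");W=grab_frame("wrist");w=get_calibration("wrist")
l=[]
for n,i,c in(("s",S,C["scene"]),("t",T,C["top"]),("w",W,w)):
    h=cv2.cvtColor(i,cv2.COLOR_BGR2HSV);m=((h[...,0]<5)|(h[...,0]>174))&(h[...,1]>190)&(h[...,2]>110)
    cs,_=cv2.findContours(m.astype(np.uint8),cv2.RETR_EXTERNAL,cv2.CHAIN_APPROX_NONE)
    e=proj(c,(.635,.041,.1365))
    for k in cs:
        if cv2.contourArea(k)>15:
            r=cv2.minAreaRect(k)
            if np.hypot(*(np.array(r[0])-e))<15:print(n,r,e);l.append((c,r[0]))
print(tri(l))
E
```

```text
[ 0.62216851 -0.0376998   0.22106112] [ -5.93280006  -2.02139168 -11.08194798]
w ((377.0, 195.0), (26.0, 30.0), 90.0) [376.45330347 197.35793821]
(array([ 0.54516588, -0.02851533,  0.43846304]), [1.0792846298221146e-16])
```

Call:
jog_arm([
  [1, [0.06, 0, -0.1], 0],
  [1, [0, 0, -0.1], 0],
  [1, [0, 0, 0], 0],
])

```text
t: 12.15
tcp_pos: [0.6222, -0.0377, 0.2232]
ee_rot: [[-0.986, 0.169, -0.001], [0.169, 0.986, 0.0], [0.001, -0.0, -1.0]]
ft_force: [-4.1, -2.8, -10.7]
grip_width: 0.0277
grip_force: 30.0
```

Call:
jog_arm([
  [1, [0.04, 0, -0.08], 0],
  [1, [0, 0, -0.07], 0],
  [1, [0, 0, 0], 0],
])

```text
t: 12.45
tcp_pos: [0.6222, -0.0377, 0.2248]
ee_rot: [[-0.986, 0.169, -0.0], [0.169, 0.986, -0.0], [0.0, -0.0, -1.0]]
ft_force: [-4.1, -3.2, -13.0]
grip_width: 0.0276
grip_force: 30.0
```

Call:
jog_arm([
  [1, [0.03, 0.06, -0.05], 0],
  [1, [0, 0, -0.05], 0],
  [1, [0, 0, 0], 0],
])

```text
t: 12.75
tcp_pos: [0.6222, -0.0377, 0.2259]
ee_rot: [[-0.986, 0.169, 0.0], [0.169, 0.986, -0.001], [-0.0, -0.001, -1.0]]
ft_force: [-3.4, -5.3, -13.2]
grip_width: 0.0272
grip_force: 30.0
```

Call:
jog_arm([
  [1, [0, -0.14, -0.05], 0],
  [1, [0, 0, -0.05], 0],
  [1, [0, 0, 0], 0],
  [1, [0, 0, 0], 0],
])

```text
t: 13.15
tcp_pos: [0.6223, -0.0377, 0.227]
ee_rot: [[-0.986, 0.169, 0.001], [0.169, 0.986, 0.001], [-0.001, 0.001, -1.0]]
ft_force: [-0.5, 1.7, -13.1]
grip_width: 0.0273
grip_force: 30.0
```

Call:
jog_arm([
  [1, [0, 0, -0.05], 0],
  [1, [0, 0, -0.05], 0],
  [1, [0, 0, 0], 0],
  [1, [0, 0, 0], 0],
])

```text
t: 13.55
tcp_pos: [0.6222, -0.0378, 0.228]
ee_rot: [[-0.986, 0.169, 0.001], [0.169, 0.986, 0.001], [-0.001, 0.001, -1.0]]
ft_force: [-1.4, 4.2, -12.1]
grip_width: 0.0278
grip_force: 30.0
```

Call:
jog_arm([
  [1, [0, 0, 0.05], 0],
  [1, [0, 0, 0.05], 0],
  [1, [0, 0, 0.05], 0],
  [1, [0, 0, 0], 0],
  [1, [0, 0, 0], 0],
])

```text
t: 14.05
tcp_pos: [0.6222, -0.0378, 0.2263]
ee_rot: [[-0.986, 0.169, 0.001], [0.169, 0.986, 0.001], [-0.0, 0.001, -1.0]]
ft_force: [0.1, 4.8, -11.7]
grip_width: 0.0272
grip_force: 30.0
```

Call:
jog_arm([
  [1, [0, 0.05, -0.05], 0],
  [1, [0, 0, -0.1], 0],
  [1, [0, 0, -0.1], 0],
  [1, [0, 0, 0], 0],
  [1, [0, 0, 0], 0],
])

```text
t: 14.55
tcp_pos: [0.6222, -0.0378, 0.229]
ee_rot: [[-0.986, 0.169, 0.001], [0.169, 0.986, 0.0], [-0.001, 0.0, -1.0]]
ft_force: [0.2, 4.0, -11.6]
grip_width: 0.0274
grip_force: 30.0
```

Call:
jog_arm([
  [1, [0, 0.05, -0.05], 0],
  [1, [0, 0, -0.05], 0],
  [1, [0, 0, 0], 0],
  [1, [0, 0, 0], 0],
])

```text
t: 14.95
tcp_pos: [0.6222, -0.0378, 0.2299]
ee_rot: [[-0.986, 0.169, 0.0], [0.169, 0.986, -0.001], [-0.0, -0.001, -1.0]]
ft_force: [0.8, 0.5, -12.4]
grip_width: 0.0272
grip_force: 30.0
```

Call:
jog_arm([
  [1, [0, 0, -0.05], 0],
  [1, [0, 0, -0.05], 0],
  [1, [0, 0, 0], 0],
  [1, [0, 0, 0], 0],
])

```text
t: 15.35
tcp_pos: [0.6222, -0.0378, 0.2308]
ee_rot: [[-0.986, 0.169, 0.0], [0.169, 0.986, -0.001], [-0.0, -0.001, -1.0]]
ft_force: [1.6, -0.4, -12.2]
grip_width: 0.0272
grip_force: 30.0
```

Call:
jog_arm([
  [1, [0, 0, -0.05], 0],
  [1, [0, 0, -0.05], 0],
  [1, [0, 0, 0], 0],
  [1, [0, 0, 0], 0],
])

```text
t: 15.75
tcp_pos: [0.6222, -0.0377, 0.2319]
ee_rot: [[-0.986, 0.169, 0.0], [0.169, 0.986, -0.001], [-0.0, -0.0, -1.0]]
ft_force: [1.7, -2.2, -13.1]
grip_width: 0.0273
grip_force: 30.0
```

Call:
jog_arm([
  [1, [0, 0, -0.05], 0],
  [1, [0, 0, -0.05], 0],
  [1, [0, 0, 0], 0],
  [1, [0, 0, 0], 0],
])

```text
t: 16.15
tcp_pos: [0.6221, -0.0377, 0.2329]
ee_rot: [[-0.986, 0.169, 0.0], [0.169, 0.986, -0.001], [-0.0, -0.0, -1.0]]
ft_force: [1.5, -3.6, -12.3]
grip_width: 0.0274
grip_force: 30.0
```

Call:
jog_arm([
  [1, [0, -0.05, -0.04], 0],
  [1, [0, 0, -0.03], 0],
  [1, [0, 0, 0], 0],
  [1, [0, 0, 0], 0],
])

```text
t: 16.55
tcp_pos: [0.6222, -0.0377, 0.2336]
ee_rot: [[-0.986, 0.169, 0.0], [0.169, 0.986, 0.0], [-0.0, 0.0, -1.0]]
ft_force: [2.6, -2.7, -13.2]
grip_width: 0.0272
grip_force: 30.0
```

Call:
jog_arm([
  [1, [0, -0.03, -0.03], 0],
  [1, [0, 0, -0.03], 0],
  [1, [0, 0, 0], 0],
  [1, [0, 0, 0], 0],
])

```text
t: 16.95
tcp_pos: [0.6221, -0.0377, 0.2342]
ee_rot: [[-0.986, 0.169, 0.001], [0.169, 0.986, 0.001], [-0.0, 0.001, -1.0]]
ft_force: [3.4, 0.3, -11.6]
grip_width: 0.0276
grip_force: 30.0
```

Call:
jog_arm([
  [1, [-0.03, 0, -0.03], 0],
  [1, [0, 0, -0.03], 0],
  [1, [0, 0, 0], 0],
  [1, [0, 0, 0], 0],
])

```text
t: 17.35
tcp_pos: [0.6221, -0.0378, 0.2347]
ee_rot: [[-0.986, 0.169, -0.0], [0.169, 0.986, 0.001], [0.0, 0.001, -1.0]]
ft_force: [2.6, 3.6, -11.3]
grip_width: 0.0273
grip_force: 30.0
```

```bash
python3 - <<'E'
from h import *
S=grab_frame("scene");a=cv2.imread("pics/s0.png");W=grab_frame("wrist")
cv2.imwrite("pics/s2.png",S);cv2.imwrite("pics/w2.png",W)
g=lambda i:cv2.cvtColor(i,cv2.COLOR_BGR2GRAY)[180:225,280:285].mean(1).round(0).astype(int).tolist()
print(g(a));print(g(S))
G=cv2.cvtColor(W,cv2.COLOR_BGR2GRAY)
print("wrist rows 170-260 col 272-278",G[170:262:2,272:278].mean(1).round(0).astype(int).tolist())
G=cv2.cvtColor(cv2.resize(cv2.imread("pics/m2.png")[:,:600],(130,130),interpolation=cv2.INTER_AREA),cv2.COLOR_BGR2GRAY)
print("m2   rows 170-300",G[0:92:2,62:68].mean(1).round(0).astype(int).tolist())
s=observe();w=get_calibration("wrist");
ax=np.array([.622,-.0377])
for h in(.040,.046,.049):
    z=.019+.198+h;print(h,"knob bottom near edge wrist",proj(w,(.608,-.0353,z)),"scene",proj(C["scene"],(.622,-.0377,z)))
E
```

```text
[160, 145, 139, 134, 119, 113, 112, 113, 114, 112, 112, 113, 113, 113, 118, 135, 158, 181, 203, 221, 227, 227, 227, 226, 192, 51, 46, 50, 47, 47, 45, 35, 43, 36, 35, 59, 109, 151, 165, 177, 188, 170, 119, 114, 142]
[65, 64, 68, 70, 55, 46, 49, 50, 50, 50, 50, 46, 41, 40, 42, 41, 44, 48, 45, 47, 47, 47, 60, 101, 136, 142, 142, 143, 146, 143, 145, 147, 148, 147, 148, 147, 148, 156, 167, 194, 209, 189, 121, 104, 122]
wrist rows 170-260 col 272-278 [109, 111, 110, 110, 110, 110, 121, 174, 179, 174, 166, 174, 175, 175, 176, 175, 176, 175, 165, 102, 74, 73, 73, 73, 73, 73, 73, 73, 73, 72, 60, 36, 27, 29, 34, 21, 36, 23, 27, 37, 16, 14, 19, 16, 16, 15]
m2   rows 170-300 [99, 109, 116, 125, 117, 109, 110, 110, 111, 111, 154, 173, 171, 165, 164, 170, 170, 170, 170, 170, 170, 124, 50, 49, 46, 52, 37, 56, 26, 21, 27, 25, 24, 20, 15, 15, 20, 21, 22, 20, 20, 23, 21, 22, 22, 20]
0.04 knob bottom near edge wrist [274.79239166 223.52190902] scene [281.69013369 203.71682715]
0.046 knob bottom near edge wrist [274.73480302 227.43068733] scene [281.72609099 202.10910626]
0.049 knob bottom near edge wrist [274.70460193 229.48055997] scene [281.74413067 201.30251718]
```

The knob has risen about 48–49 mm by the images, so it is not slipping. I'll keep feeling upwards.

Call:
jog_arm([
  [1, [0, -0.02, -0.03], 0],
  [1, [0, 0, -0.03], 0],
  [1, [0, 0, 0], 0],
  [1, [0, 0, 0], 0],
])

```text
t: 17.85
tcp_pos: [0.6221, -0.0378, 0.2351]
ee_rot: [[-0.986, 0.169, -0.0], [0.169, 0.986, 0.001], [0.0, 0.001, -1.0]]
ft_force: [3.2, 3.3, -13.9]
grip_width: 0.0276
grip_force: 30.0
```

Call:
jog_arm([
  [1, [0, 0, -0.04], 0],
  [1, [0, 0, 0], 0],
  [1, [0, 0, 0], 0],
  [1, [0, 0, 0], 0],
])

```text
t: 18.25
tcp_pos: [0.6221, -0.0378, 0.2354]
ee_rot: [[-0.986, 0.169, -0.0], [0.169, 0.986, 0.001], [0.0, 0.001, -1.0]]
ft_force: [2.9, 5.0, -12.6]
grip_width: 0.0277
grip_force: 30.0
```

Call:
jog_arm([
  [1, [0, -0.05, -0.04], 0],
  [1, [0, 0, 0], 0],
  [1, [0, 0, 0], 0],
  [1, [0, 0, 0], 0],
])

```text
t: 18.65
tcp_pos: [0.6221, -0.0377, 0.2358]
ee_rot: [[-0.986, 0.169, -0.0], [0.169, 0.986, 0.002], [0.0, 0.002, -1.0]]
ft_force: [2.9, 5.7, -13.1]
grip_width: 0.0274
grip_force: 30.0
```

```bash
python3 - <<'E'
from h import *
for i in range(5):
    grab_frame("top");s=observe();print(s["ft_force"].round(1),s["tcp_pos"].round(5))
E
```

```text
[  3.8   5.9 -12.8] [ 0.62209 -0.03775  0.2358 ]
[  3.9   5.9 -13.4] [ 0.62212 -0.03774  0.23581]
[  3.5   5.2 -13.5] [ 0.62211 -0.03777  0.23582]
[  4.1   5.7 -12.9] [ 0.6221  -0.03775  0.2358 ]
[  3.6   5.1 -12.9] [ 0.6221  -0.03778  0.2358 ]
```

Call:
jog_arm([
  [1, [-0.03, 0.14, -0.05], 0],
  [1, [0, 0, 0], 0],
  [1, [0, 0, 0], 0],
  [1, [0, 0, 0], 0],
])

```text
t: 19.3
tcp_pos: [0.6221, -0.0377, 0.2362]
ee_rot: [[-0.986, 0.169, -0.001], [0.169, 0.986, -0.0], [0.001, -0.0, -1.0]]
ft_force: [0.7, 1.1, -14.9]
grip_width: 0.0274
grip_force: 30.0
```

```bash
python3 - <<'E'
from h import *
for i in range(3):
    grab_frame("top");s=observe();print(s["ft_force"].round(1),s["tcp_pos"].round(5))
E
```

```text
[  1.8   0.8 -15.1] [ 0.6221  -0.03775  0.23622]
[  1.    1.2 -15. ] [ 0.62211 -0.03778  0.23622]
[  0.5   1.3 -15.8] [ 0.62208 -0.03775  0.23621]
```

Force is now 2 N over the spring line, so this is either the catch or the start of the stop. I'll ease down to test.

Call:
jog_arm([
  [1, [0, 0, 0.1], 0],
  [1, [0, 0, 0.1], 0],
  [1, [0, 0, 0.05], 0],
  [1, [0, 0, 0], 0],
  [1, [0, 0, 0], 0],
])

```text
t: 19.95
tcp_pos: [0.6222, -0.0378, 0.2342]
ee_rot: [[-0.986, 0.169, -0.001], [0.169, 0.986, -0.0], [0.001, -0.0, -1.0]]
ft_force: [-2.2, -0.6, -11.1]
grip_width: 0.0277
grip_force: 30.0
```

```bash
python3 - <<'E'
from h import *
for i in range(3):
    grab_frame("top");s=observe();print(s["ft_force"].round(1),s["tcp_pos"].round(5))
E
```

```text
[ -2.4  -0.3 -10.3] [ 0.62218 -0.03776  0.23422]
[ -3.2  -0.7 -10.8] [ 0.62219 -0.03776  0.23421]
[ -2.8  -1.4 -10.1] [ 0.62217 -0.03774  0.23418]
```

Call:
jog_arm([
  [1, [0, 0, 0.05], 0],
  [1, [0, 0, 0.05], 0],
  [1, [0, 0, 0], 0],
  [1, [0, 0, 0], 0],
])

```text
t: 20.5
tcp_pos: [0.6223, -0.0378, 0.234]
ee_rot: [[-0.986, 0.169, -0.0], [0.169, 0.986, -0.0], [-0.0, -0.0, -1.0]]
ft_force: [-6.0, -1.4, -4.2]
grip_width: 0.0273
grip_force: 30.0
```

```bash
python3 - <<'E'
from h import *
for i in range(3):
    grab_frame("top");s=observe();print(s["ft_force"].round(1),s["tcp_pos"].round(5))
E
```

```text
[-5.3 -0.2 -4.9] [ 0.62226 -0.03775  0.23397]
[-5.6 -0.7 -5.1] [ 0.62228 -0.03778  0.23398]
[-5.8 -0.7 -3.9] [ 0.62228 -0.03779  0.23398]
```

The catch is holding: force falls sharply with almost no travel. I'll ease off the rest, release, and rise clear.

Call:
jog_arm([
  [1, [0.05, 0, 0.05], 0],
  [1, [0, 0, 0.03], 0],
  [1, [0, 0, 0], 0],
  [1, [0, 0, 0], 0],
])

```text
t: 21.05
tcp_pos: [0.6223, -0.0378, 0.2339]
ee_rot: [[-0.986, 0.169, 0.001], [0.169, 0.986, -0.001], [-0.001, -0.0, -1.0]]
ft_force: [-5.1, -0.7, -1.2]
grip_width: 0.0274
grip_force: 30.0
```

Call:
jog_arm([
  [-1, [0, 0, 0], 0],
  [-1, [0, 0, 0], 0],
  [-1, [0, 0, 0], 0],
  [-1, [0, 0, 0], 0],
  [-1, [0, 0, 0], 0],
  [-1, [0, 0, 0], 0],
  [-1, [0, 0, 0], 0],
  [-1, [0, 0, 0], 0],
  [-1, [0, 0, -2], 0],
  [-1, [0, 0, -3], 0],
  [-1, [0, 0, -2], 0],
  [-1, [0, 0, 0], 0],
])

```text
t: 22.25
tcp_pos: [0.6241, -0.0378, 0.3056]
ee_rot: [[-0.986, 0.169, 0.006], [0.169, 0.986, -0.001], [-0.006, 0.0, -1.0]]
ft_force: [-0.1, -0.3, 0.5]
grip_width: 0.0878
grip_force: 0.0
```

```bash
python3 - <<'E'
from h import *
S=grab_frame("scene");s=observe();print(s["t"],s["tcp_pos"],s["ft_force"])
print(cv2.cvtColor(S,cv2.COLOR_BGR2GRAY)[180:225,280:285].mean(1).round(0).astype(int).tolist())
E
```

```text
22.3 [ 0.62302601 -0.03762118  0.30339821] [ 0.34081388  0.0844944  -0.48258243]
[161, 147, 141, 135, 122, 113, 114, 114, 115, 114, 115, 97, 44, 37, 31, 28, 33, 37, 36, 43, 35, 38, 53, 98, 140, 138, 139, 141, 143, 141, 145, 145, 145, 145, 146, 146, 145, 151, 165, 191, 208, 186, 120, 103, 121]
```

The striker stays up, caught at about 48.6 mm. Now on to the tag: align over its holed end and re-measure.

Call:
jog_arm([
  [-1, [1.61, 3.64, 0], 0],
  [-1, [1.61, 3.64, 0], 0],
  [-1, [1.61, 3.64, 0], 0],
  [-1, [1.61, 3.64, 0], 0],
  [-1, [1.61, 3.64, 0], 0],
  [-1, [1.61, 3.64, 0], 0],
  [-1, [1.61, 3.64, 0], 0],
  [-1, [1.61, 3.64, 0], 0],
  [-1, [0, 0, 2.5], 7.3],
  [-1, [0, 0, 3], 7.3],
  [-1, [0, 0, 3], 0],
  [-1, [0, 0, 3], 0],
  [-1, [0, 0, 2.5], 0],
  [-1, [0, 0, 0], 0],
])

```text
t: 23.7
tcp_pos: [0.5401, 0.2697, 0.1569]
ee_rot: [[-0.911, 0.412, -0.01], [0.412, 0.911, -0.003], [0.007, -0.007, -1.0]]
ft_force: [-0.4, -0.0, 0.8]
grip_width: 0.0878
grip_force: 0.0
```

```bash
python3 - <<'E'
from h import *
s=observe();w=get_calibration("wrist");W=grab_frame("wrist");cv2.imwrite("pics/w3.png",W)
print(s["t"],s["tcp_pos"],s["ee_rot"].round(3)[:,0],s["ft_force"])
h=cv2.cvtColor(W,cv2.COLOR_BGR2HSV);m=((h[...,0]<11)&(h[...,1]>110)&(h[...,2]>60)).astype(np.uint8)
cs,_=cv2.findContours(m,cv2.RETR_EXTERNAL,cv2.CHAIN_APPROX_NONE)
for c in sorted(cs,key=cv2.contourArea)[-3:]:
    r=cv2.minAreaRect(c);B=np.array([plane(w,p,.019+.009) for p in cv2.boxPoints(r)])
    e=[B[i]-B[i-1] for i in range(4)];l=max(e,key=np.linalg.norm)
    print(r,cv2.contourArea(c),B.mean(0).round(4),[round(float(np.linalg.norm(x)),4) for x in e],np.degrees(np.arctan2(l[1],l[0]))%180-180)
E
```

```text
23.7 [0.5401324  0.26974749 0.15692302] [-0.911  0.412  0.007] [-0.37064993 -0.00595583  0.75604221]
((152.4739990234375, 279.9820556640625), (1.1384197473526, 22.199186325073242), 34.695152282714844) 4.0 [0.575  0.1212 0.028 ] [0.0011, 0.0241, 0.0011, 0.0241] -60.00516495080805
((168.743896484375, 256.19512939453125), (3.5919973850250244, 30.922407150268555), 38.65980529785156) 27.5 [0.5596 0.1476 0.028 ] [0.0034, 0.0322, 0.0034, 0.0322] -63.56575148131532
((283.9999694824219, 232.99996948242188), (31.999996185302734, 117.99998474121094), 0.0) 3461.5 [0.5855 0.2568 0.028 ] [0.0314, 0.1173, 0.0287, 0.1172] -24.657089433919367
```

Call:
jog_arm([
  [-1, [-0.3, 0.5, 3], 0],
  [-1, [0, 0, 4], 0],
  [-1, [0, 0, 4], 0],
  [-1, [0, 0, 3], 0],
  [-1, [0, 0, 1.5], 0],
  [-1, [0, 0, 0.5], 0],
  [-1, [0, 0, 0], 0],
  [-1, [0, 0, 0], 0],
])

```text
t: 24.55
tcp_pos: [0.5507, 0.2752, 0.004]
ee_rot: [[-0.911, 0.412, 0.003], [0.412, 0.911, 0.001], [-0.002, 0.002, -1.0]]
ft_force: [-0.1, -0.7, 0.4]
grip_width: 0.0874
grip_force: 0.0
```

Call:
jog_arm([
  [-1, [0.4, -0.3, 0.3], 0],
  [-1, [0, 0, 0.3], 0],
  [-1, [0, 0, 0.2], 0],
  [-1, [0, 0, 0], 0],
])

```text
t: 24.95
tcp_pos: [0.5441, 0.2735, -0.0058]
ee_rot: [[-0.911, 0.412, -0.0], [0.412, 0.911, 0.0], [0.0, -0.0, -1.0]]
ft_force: [0.8, -0.6, -0.1]
grip_width: 0.0882
grip_force: 0.0
```

Call:
jog_arm([
  [-1, [0, 0, 0.2], 0],
  [-1, [0, 0, 0.2], 0],
  [-1, [0, 0, 0.2], 0],
  [-1, [0, 0, 0], 0],
])

```text
t: 25.35
tcp_pos: [0.544, 0.2735, -0.0121]
ee_rot: [[-0.911, 0.412, -0.001], [0.412, 0.911, -0.0], [0.001, -0.0, -1.0]]
ft_force: [-1.1, 0.1, 0.3]
grip_width: 0.0879
grip_force: 0.0
```

Call:
jog_arm([
  [-1, [0, 0, 0.15], 0],
  [-1, [0, 0, 0.15], 0],
  [-1, [0, 0, 0], 0],
])

```text
t: 25.65
tcp_pos: [0.5442, 0.2735, -0.0149]
ee_rot: [[-0.911, 0.412, -0.0], [0.412, 0.911, -0.0], [0.0, -0.0, -1.0]]
ft_force: [0.1, 0.6, 0.1]
grip_width: 0.0876
grip_force: 0.0
```

Call:
jog_arm([
  [-1, [0, 0, 0.1], 0],
  [-1, [0, 0, 0.1], 0],
  [-1, [0, 0, 0], 0],
])

```text
t: 25.95
tcp_pos: [0.5442, 0.2735, -0.0168]
ee_rot: [[-0.911, 0.412, -0.0], [0.412, 0.911, 0.0], [0.0, -0.0, -1.0]]
ft_force: [-0.1, -0.7, 0.3]
grip_width: 0.0879
grip_force: 0.0
```

Call:
jog_arm([
  [1, [0, 0, 0], 0],
  [1, [0, 0, 0], 0],
  [1, [0, 0, 0], 0],
  [1, [0, 0, 0], 0],
  [1, [0, 0, 0], 0],
  [1, [0, 0, 0], 0],
  [1, [0, 0, 0], 0],
  [1, [0, 0, 0], 0],
  [1, [0, 0, 0], 0],
  [1, [0, 0, 0], 0],
], squeeze=15)

```text
t: 26.95
tcp_pos: [0.5443, 0.2736, -0.0167]
ee_rot: [[-0.911, 0.412, -0.0], [0.412, 0.911, 0.0], [0.0, 0.0, -1.0]]
ft_force: [-0.2, -0.2, 0.0]
grip_width: 0.0319
grip_force: 15.0
```

The tag is held at a 32 mm opening. I'll lift it, turn it to the channel's heading and carry it to a point in front of the mouth.

Call:
jog_arm([
  [1, [0, 0, -1], 0],
  [1, [0, 0, -2], 0],
  [1, [0, 0, -3], 0],
  [1, [0, 0, -1], -7.3],
  [1, [0, 0, 0], -7.3],
  [1, [0.38, -1.83, 0], 0],
  [1, [0.76, -3.67, 0], 0],
  [1, [0.76, -3.67, 0], 0],
  [1, [0.76, -3.67, 0], 0],
  [1, [0.76, -3.67, 0], 0],
  [1, [0.76, -3.67, 0], 0],
  [1, [0.76, -3.67, 0], 0],
  [1, [0.76, -3.67, 0], 0],
  [1, [0.38, -1.84, 0], 0],
  [1, [0, 0, 0], 0],
  [1, [0, 0, 0], 0],
])

```text
t: 28.55
tcp_pos: [0.4353, -0.0056, 0.0538]
ee_rot: [[-0.985, 0.171, 0.001], [0.171, 0.985, 0.0], [-0.001, 0.0, -1.0]]
ft_force: [0.5, -0.7, -0.7]
grip_width: 0.0318
grip_force: 15.0
```

```bash
cat > tagm.py <<'E'
from h import *
s=observe();w=get_calibration("wrist");W=grab_frame("wrist");cv2.imwrite("pics/w_%d.png"%(s["t"]*100),W)
x,y=s["ee_rot"][:,0],s["ee_rot"][:,1]
print(s["t"],s["tcp_pos"],"yaw",np.degrees(np.arctan2(x[1],x[0])),s["ft_force"].round(1))
zt=s["tcp_pos"][2]+.0167+.019+.009
h=cv2.cvtColor(W,cv2.COLOR_BGR2HSV);m=((h[...,0]<11)&(h[...,1]>110)&(h[...,2]>60)).astype(np.uint8)
m[300:]=0
cs,_=cv2.findContours(m,cv2.RETR_EXTERNAL,cv2.CHAIN_APPROX_NONE)
c=max(cs,key=cv2.contourArea);r=cv2.minAreaRect(c);print(r)
B=np.array([plane(w,p,zt) for p in cv2.boxPoints(r)])
for b in B:
    d=b-s["tcp_pos"];print("tool x,y of corner mm",(d@x*1e3).round(1),(d@y*1e3).round(1))
E
python3 tagm.py
```

```text
28.55 [ 0.43526501 -0.00562141  0.05383423] yaw 170.17632381249075 [ 0.5 -0.7 -0.7]
((277.5, 267.5), (63.0, 71.0), 90.0)
tool x,y of corner mm 16.0 -14.3
tool x,y of corner mm 16.0 17.1
tool x,y of corner mm -15.2 18.0
tool x,y of corner mm -15.2 -15.1
```

Call:
jog_arm([
  [1, [0, 0, 2], 0],
  [1, [0, 0, 2], 0],
  [1, [0, 0, 0.85], 0],
  [1, [0, 0, 0], 0],
  [1, [-1, 0, 0], 0],
  [1, [-2, 0, 0], 0],
  [1, [-1, 0, 0], 0],
  [1, [0, 0, 0], 0],
  [1, [0, 0, 0], 0],
])

```text
t: 29.5
tcp_pos: [0.4741, -0.0122, 0.005]
ee_rot: [[-0.986, 0.169, -0.0], [0.169, 0.986, 0.0], [0.0, 0.0, -1.0]]
ft_force: [-0.1, -0.4, 0.2]
grip_width: 0.0318
grip_force: 15.0
```

```bash
python3 - <<'E'
from h import *
s=observe();print(s["t"],s["tcp_pos"],s["ft_force"].round(1))
S=grab_frame("scene");T=grab_frame("top");W=grab_frame("wrist")
cv2.imwrite("pics/s5.png",S);cv2.imwrite("pics/t5.png",T);cv2.imwrite("pics/w5.png",W)
f=lambda i:cv2.resize(i,(400,300),interpolation=cv2.INTER_CUBIC)
o=np.zeros((600,800,3),np.uint8)
o[:300,:400]=f(S[195:285,225:345]);o[:300,400:]=f(T[195:255,255:335]);o[300:,:400]=f(W);o[300:,400:]=f(S[235:280,250:310])
cv2.imwrite("pics/m5.png",o)
E
```

```text
29.5 [ 0.47407261 -0.01222843  0.00502372] [-0.1 -0.4  0.2]
```

View pics/m5.png

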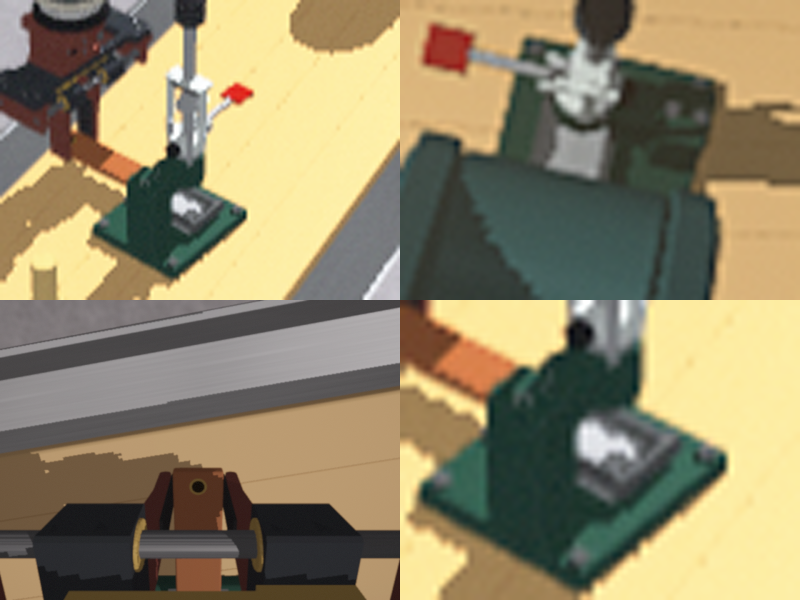

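The last view shows the tag held level at the mouth with its holed end in the fingers, the die up and the channel clear. I'll slide it in while watching the force.

Call:
jog_arm([
  [1, [-0.5, 0, 0], 0],
  [1, [-0.5, 0, 0], 0],
  [1, [-0.5, 0, 0], 0],
  [1, [-0.5, 0, 0], 0],
  [1, [0, 0, 0], 0],
], squeeze=10)

```text
t: 30.15
tcp_pos: [0.4952, -0.0159, 0.0049]
ee_rot: [[-0.986, 0.169, 0.001], [0.169, 0.986, -0.0], [-0.001, 0.0, -1.0]]
ft_force: [-0.2, 0.6, -0.3]
grip_width: 0.032
grip_force: 10.0
```

Call:
jog_arm([
  [1, [-0.5, 0, 0], 0],
  [1, [-0.5, 0, 0], 0],
  [1, [-0.5, 0, 0], 0],
  [1, [-0.5, 0, 0], 0],
  [1, [0, 0, 0], 0],
])

```text
t: 30.65
tcp_pos: [0.5148, -0.0193, 0.0049]
ee_rot: [[-0.986, 0.169, 0.001], [0.169, 0.986, -0.0], [-0.001, 0.0, -1.0]]
ft_force: [1.2, 0.3, 0.3]
grip_width: 0.0316
grip_force: 10.0
```

Call:
jog_arm([
  [1, [-0.5, 0, 0], 0],
  [1, [-0.5, 0, 0], 0],
  [1, [-0.5, 0, 0], 0],
  [1, [-0.3, 0, 0], 0],
  [1, [0, 0, 0], 0],
])

```text
t: 31.15
tcp_pos: [0.532, -0.0222, 0.0048]
ee_rot: [[-0.986, 0.169, 0.001], [0.169, 0.986, 0.0], [-0.001, 0.0, -1.0]]
ft_force: [-0.2, 0.3, -0.4]
grip_width: 0.0319
grip_force: 10.0
```

Call:
jog_arm([
  [1, [-0.2, 0, 0.05], 0],
  [1, [-0.2, 0, 0.05], 0],
  [1, [-0.2, 0, 0.03], 0],
  [1, [0, 0, 0], 0],
])

```text
t: 31.55
tcp_pos: [0.5376, -0.0232, 0.0035]
ee_rot: [[-0.986, 0.169, 0.0], [0.169, 0.986, 0.0], [-0.0, 0.0, -1.0]]
ft_force: [0.6, 0.6, 0.1]
grip_width: 0.0318
grip_force: 10.0
```

Call:
jog_arm([
  [1, [-0.1, 0, 0.04], 0],
  [1, [-0.1, 0, 0], 0],
  [1, [-0.1, 0, 0], 0],
  [1, [0, 0, 0], 0],
])

```text
t: 31.95
tcp_pos: [0.5385, -0.0233, 0.003]
ee_rot: [[-0.986, 0.169, -0.003], [0.169, 0.986, 0.001], [0.003, 0.0, -1.0]]
ft_force: [-5.1, 0.9, 6.0]
grip_width: 0.0319
grip_force: 10.0
```

Call:
jog_arm([
  [1, [0, 0, -0.05], 0],
  [1, [-0.1, 0, 0], 0],
  [1, [0, 0, 0], 0],
  [1, [0, 0, 0], 0],
])

```text
t: 32.35
tcp_pos: [0.5386, -0.0232, 0.003]
ee_rot: [[-0.986, 0.169, -0.005], [0.169, 0.986, 0.001], [0.005, 0.0, -1.0]]
ft_force: [-6.5, 1.6, 3.2]
grip_width: 0.0322
grip_force: 10.0
```

It meets a firm stop at the predicted home position. I'll relax the push, release and rise.

Call:
jog_arm([
  [1, [0.2, 0, 0], 0],
  [1, [0, 0, 0], 0],
  [-1, [0, 0, 0], 0],
  [-1, [0, 0, 0], 0],
  [-1, [0, 0, 0], 0],
  [-1, [0, 0, 0], 0],
  [-1, [0, 0, 0], 0],
  [-1, [0, 0, 0], 0],
  [-1, [0, 0, 0], 0],
  [-1, [0, 0, 0], 0],
  [-1, [0, 0, 0], 0],
  [-1, [0, 0, -0.5], 0],
  [-1, [0, 0, -1.5], 0],
  [-1, [0, 0, -3], 0],
  [-1, [0, 0, -3], 0],
  [-1, [0, 0, -3], 0],
  [-1, [0, 0, 0], 0],
  [-1, [0, 0, 0], 0],
])

```text
t: 34.15
tcp_pos: [0.5397, -0.0235, 0.1144]
ee_rot: [[-0.986, 0.169, 0.002], [0.169, 0.986, -0.0], [-0.002, 0.0, -1.0]]
ft_force: [-0.2, -0.9, -0.5]
grip_width: 0.088
grip_force: 0.0
```

```bash
cat > t2.py <<'E'
from h import *
s=observe();w=get_calibration("wrist");W=grab_frame("wrist");cv2.imwrite("pics/w_%d.png"%(s["t"]*100),W)
print(s["t"],s["tcp_pos"],s["ft_force"].round(1),s["grip_width"])
h=cv2.cvtColor(W,cv2.COLOR_BGR2HSV)
X=np.array([.9856,-.1693,0]);Y=np.array([.1693,.9856,0]);O=np.array([.622,-.0365,0])
m=((h[...,0]<11)&(h[...,1]>110)&(h[...,2]>60)).astype(np.uint8)
cs,_=cv2.findContours(m,cv2.RETR_EXTERNAL,cv2.CHAIN_APPROX_NONE)
for c in sorted(cs,key=cv2.contourArea)[-3:]:
    r=cv2.minAreaRect(c);print(cv2.contourArea(c),r)
    print([((b-O)@X*1e3).round(1).item() for b in [plane(w,p,.019+.029) for p in cv2.boxPoints(r)]],[((b-O)@Y*1e3).round(1).item() for b in [plane(w,p,.019+.029) for p in cv2.boxPoints(r)]])
g=((h[...,0]>60)&(h[...,0]<100)&(h[...,1]>90)&(h[...,2]<110)).astype(np.uint8)
cs,_=cv2.findContours(g,cv2.RETR_EXTERNAL,cv2.CHAIN_APPROX_NONE)
for c in sorted(cs,key=cv2.contourArea)[-3:]:
    p=c[:,0,:];t=p[p[:,1]==p[:,1].min()]
    print("green",cv2.contourArea(c),cv2.boundingRect(c),"front edge x mm",((plane(w,t.mean(0),.019+.014)-O)@X*1e3).round(1))
E
python3 t2.py
```

```text
34.15 [ 0.53974487 -0.02353742  0.11436855] [-0.2 -0.9 -0.5] 0.08802297866293675
0.5 ((259.2500305175781, 214.75001525878906), (1.4142134189605713, 0.7071067094802856), 45.0)
[-75.0, -75.4, -74.6, -74.2] [-13.8, -13.4, -12.6, -13.0]
1069.5 ((413.0, 385.0), (38.0, 40.0), 90.0)
[59.1, 59.1, 98.5, 98.5] [98.4, 132.3, 136.8, 101.8]
4171.0 ((277.0, 247.5), (129.0, 42.0), 90.0)
[-99.1, -99.1, 7.5, 7.5] [-15.3, 15.4, 17.2, -16.8]
green 559.5 (166, 363, 66, 16) front edge x mm 68.3
green 1646.0 (301, 222, 30, 100) front edge x mm -64.1
green 5974.0 (172, 221, 127, 100) front edge x mm -64.9
```

The tag's rear end sits at about −97 mm from the axis (home is −98) and is centred, so it is home. Now move to the paddle, swinging wide with the fingers closed and the tool turned 90°.

Call:
jog_arm([
  [-1, [0, 0, -2.5], 0],
  [-1, [0, 0, -2.5], 0],
  [1, [0, 2, 0], 0],
  [1, [0, 3, 0], 0],
  [1, [0, 3, 0], 0],
  [1, [0, 3, 0], 0],
  [1, [0, 0, 0], 8.2],
  [1, [0, 0, 0], 8.2],
  [1, [0, 0, 0], 8.2],
  [1, [0, 0, 0], 8.2],
  [1, [0, 0, 0], 8.2],
  [1, [0, 0, 0], 8.2],
  [1, [0, 0, 0], 8.2],
  [1, [0, 0, 0], 8.2],
  [1, [0, 0, 0], 8.2],
  [1, [0, 0, 0], 8.2],
  [1, [0, 0, 0], 8],
  [1, [0, 0, 0], 0],
])

```text
t: 36.0
tcp_pos: [0.5566, 0.0849, 0.1618]
ee_rot: [[0.17, 0.985, -0.003], [0.985, -0.17, -0.0], [-0.001, -0.003, -1.0]]
ft_force: [-0.3, -0.6, -0.9]
grip_width: 0.0004
grip_force: 0.0
```

Call:
jog_arm([
  [1, [-0.9, 2.77, 0], 0],
  [1, [-0.9, 2.77, 0], 0],
  [1, [-0.9, 2.77, 0], 0],
  [1, [0, 0, 0], 0],
  [1, [0, 0, 2], 0],
  [1, [0, 0, 2], 0],
  [1, [0, 0, 1], 0],
  [1, [0, 0, 0], 0],
  [1, [0, 0, 0], 0],
])

```text
t: 36.9
tcp_pos: [0.6349, 0.0445, 0.1137]
ee_rot: [[0.168, 0.986, -0.0], [0.986, -0.168, 0.0], [0.0, -0.001, -1.0]]
ft_force: [-0.2, 0.7, -0.8]
grip_width: 0.0008
grip_force: 0.0
```

Call:
jog_arm([
  [1, [0, 0, 0.4], 0],
  [1, [0, 0, 0.4], 0],
  [1, [0, 0, 0.2], 0],
  [1, [0, 0, 0], 0],
  [1, [0, 0, 0], 0],
])

```text
t: 37.4
tcp_pos: [0.6352, 0.0443, 0.1036]
ee_rot: [[0.169, 0.986, 0.0], [0.986, -0.169, 0.0], [0.0, 0.0, -1.0]]
ft_force: [-0.3, 0.6, -0.2]
grip_width: 0.0004
grip_force: 0.0
```

Call:
jog_arm([
  [1, [0, 0, 0.2], 0],
  [1, [0, 0, 0.2], 0],
  [1, [0, 0, 0.2], 0],
  [1, [0, 0, 0], 0],
])

```text
t: 37.8
tcp_pos: [0.6355, 0.0445, 0.0978]
ee_rot: [[0.169, 0.986, 0.001], [0.986, -0.169, 0.0], [0.0, 0.001, -1.0]]
ft_force: [-0.0, 0.4, 0.7]
grip_width: 0.0002
grip_force: 0.3
```

Call:
jog_arm([
  [1, [0, 0, 0.2], 0],
  [1, [0, 0, 0.2], 0],
  [1, [0, 0, 0], 0],
  [1, [0, 0, 0], 0],
])

```text
t: 38.2
tcp_pos: [0.6352, 0.0443, 0.0934]
ee_rot: [[0.169, 0.986, -0.0], [0.986, -0.169, 0.0], [0.0, -0.0, -1.0]]
ft_force: [-0.2, 0.8, 1.7]
grip_width: 0.0006
grip_force: 0.7
```

```bash
cat > k.py <<'E'
from h import *
S=grab_frame("scene");s=observe();print(s["t"],s["tcp_pos"],s["ft_force"].round(1))
print(cv2.cvtColor(S,cv2.COLOR_BGR2GRAY)[180:225,280:285].mean(1).round(0).astype(int).tolist())
cv2.imwrite("pics/k%d.png"%(s["t"]*100),S)
h=cv2.cvtColor(S,cv2.COLOR_BGR2HSV);m=(((h[...,0]<5)|(h[...,0]>174))&(h[...,1]>170)&(h[...,2]>110));m=m[210:240,285:310]
y,x=np.nonzero(m);print("red",len(x),x.mean()+285,y.mean()+210) if len(x) else print("no red")
E
python3 k.py
```

```text
38.25 [0.63522667 0.04423306 0.09352161] [-0.8  0.   1.2]
[131, 92, 65, 68, 66, 67, 64, 60, 56, 57, 62, 55, 43, 44, 71, 118, 162, 174, 144, 96, 140, 185, 143, 28, 23, 25, 27, 37, 45, 36, 38, 43, 37, 84, 129, 149, 148, 145, 133, 143, 153, 138, 110, 112, 133]
red 6 295.8333333333333 226.0
```

The knob dropped to row 213, which matches 9 mm above the anvil, so the die is on the tag. Clear the paddle.

Call:
jog_arm([
  [1, [0, 0, -0.5], 0],
  [1, [0, 0, -2], 0],
  [1, [0, 0, -3], 0],
  [1, [2, 0, -3], 0],
  [1, [3, 0, -3], 0],
  [1, [3, 0, 0], 0],
  [1, [0, 0, 0], 0],
  [1, [0, 0, 0], 0],
  [1, [0, 0, 0], 0],
  [1, [0, 0, 0], 0],
])

```text
t: 39.25
tcp_pos: [0.6481, 0.122, 0.2079]
ee_rot: [[0.17, 0.985, -0.002], [0.985, -0.17, -0.0], [-0.001, -0.001, -1.0]]
ft_force: [0.1, -0.4, -0.4]
grip_width: 0.0005
grip_force: 0.0
```

```bash
python3 k.py; python3 - <<'E'
from h import *
S=grab_frame("scene");a=cv2.imread("pics/s0.png");d=cv2.absdiff(S,a).max(2)
for n,(x0,x1,y0,y1) in dict(canister=(168,206,302,354),bowls=(322,356,155,194),whisk=(230,248,270,306)).items():print(n,d[y0:y1,x0:x1].mean().round(1))
h=cv2.cvtColor(S,cv2.COLOR_BGR2HSV);m=((h[...,0]<14)&(h[...,0]>=4)&(h[...,1]>140)&(h[...,2]>90)).astype(np.uint8)[200:285,230:330]
cs,_=cv2.findContours(m,cv2.RETR_EXTERNAL,cv2.CHAIN_APPROX_NONE)
c=max(cs,key=cv2.contourArea)+[230,200];print(cv2.contourArea(c),cv2.boundingRect(c))
X=np.array([.9856,-.1693,0]);print("home rear end px",proj(C["scene"],np.array([.622,-.037,.044])-.098*X))
E
```

```text
39.3 [0.64820613 0.12208575 0.20800609] [-0.1  0.3  0.6]
[165, 150, 143, 137, 124, 117, 117, 117, 116, 117, 118, 117, 117, 118, 122, 139, 163, 185, 207, 224, 230, 219, 140, 27, 26, 26, 30, 38, 45, 38, 39, 43, 39, 82, 127, 148, 148, 144, 133, 141, 152, 138, 108, 114, 139]
red 26 295.96153846153845 222.5
canister 26.9
bowls 13.2
whisk 21.1
32.0 (256, 242, 11, 9)
home rear end px [258.28153275 244.5499254 ]
```

```bash
python3 -c "
from workcell import *
print(sign_off())"
```

```text
the job is handed in; nothing more can be done
None
```

I stamped the tag and handed the job in at about 39 s: the knob caught at about 49 mm, the tag met a firm stop at home, and the paddle tripped the die onto it by spring alone; I didn't confirm from the final images that the canister, bowls and whisk hadn't moved.

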